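# Clear the canister and latch the cabinet door open

### The arm

A 6-joint arm with a two-finger parallel gripper is mounted at the origin on the work surface. World frame = base frame: x ahead of the robot, y to its left, z up, the work surface at z = 0. Lengths are in m, angles in rad, forces in N, time in s.
With the tool pointing down it reaches from about 0.4 to 0.825 m from the base axis. Payload 7 kg.
Tool frame: the origin (TCP) lies midway between the tips of the shut fingers; the grasp point (between the pads) lies 19 mm behind it; z points along the fingers, y is the line along which they close (so a half turn about z gives the same grasp; the last joint's range is limited). The gripper opens to 88 mm and grips with 3 to 60 N. Pads are 19 mm wide; open, the fingers measure 130 mm over their backs; the gripper's body (78 mm by 193 mm) begins 47 mm behind the grasp point.
Start: joints at [0.288, 0.359, 0.012, 0, -1.224, -0.288], TCP at [0.675, -0, 0.227] pointing down, gripper open.
Joint ranges: [-3.07, 3.07], [-1.43, 2.12], [-1.02, 1.25], [-3.03, 1.67], [-3.05, -0], [-3.03, 3.03]. Speed limits (rad/s): [2.39, 2.39, 3.01, 3.14, 3.14, 3.14].

### API

Orientations are given as [roll, pitch, yaw] about the fixed x, y, z axes, in that order (R = Rz(yaw) Ry(pitch) Rx(roll)).
In Python, from station import telemetry, eyes, ticket, recognise, trace gives the robot as it stands. The module is installed in compiled form; this text tells all that it offers.
- The arm moves only by the tool servo_tool, never from a script. Its argument "series" is a list that holds one entry, the list of rows, each a list of 4 numbers: the shift along the tool's x, y, z in mm, then the turn about the tool's z in rad. In form: [[[x, y, z, roll], ...]]. A call has exactly 10 rows; each row shifts and turns the commanded pose from where the row before left it, along the tool's axes as they then stand; what a row does not reach is not made up. A row lasts 1/12 s, in which the tool goes at most 41.7 mm and 7.16 degrees, less where a joint would pass 70% of its speed; a pose out of reach is approached as far as the arm can. A call is refused whole if a number of a shift passes 41.7 or a number of a turn 0.125, either way. A call with a gripper value outside its range is refused whole. "claw" is the gripper's target within -1 to 1 (shut at 1, half-way at 0, fully open at -1), set as the call begins (left out, the last holds). The fingers move at their own pace and stop on an object; "grip_force" is the grip in N (left out, the last holds). Time passes only in rows, so rows that do not move let the fingers close, or fill a call up. It gives the time, the measured TCP pose, the force, the opening and the grip force at its end, in the units of the state.
- telemetry.get_state(): the state, without advancing time (a new reading comes with each control period).
- eyes.grab_frame(name): name is "scene" or "side" or "wrist"; returns the picture (420x560x3 uint8, red, green, blue); there is no depth.
- eyes.calibration(name): a dict with "mtx" (3x3 intrinsics, pixels), "rvec" (rotation vector, rad) and "tvec" (3), from world to camera coordinates, as OpenCV has them. Camera axes: x right, y down, z forward; pixel columns grow to the right and rows downward; lengths in m; the calibration is good to about 2 mm. The wrist camera is an equidistant fisheye: a pixel r from the principal point sees the ray r / f radians off the axis. A picture is of the moment at which its call begins: read the wrist's pose just before it. calibration takes no time and is no camera call; for the wrist camera it gives the pose at the moment of the call.
- ticket.job_done(): hands the job in; it is judged then, once.
Trained networks look in the newest picture that a camera, given by its name, has taken for a name from the list of things; names that differ only in an ending like _2 or _b are one class to them, and where a whole thing is asked for, a point or a joint stands for the part that bears it (a point fixed in the world has none). Each returns a list of dicts, best first, with "conf" (0 to 1); they miss things now and then, are a little off and sometimes report something else, mostly with a low value. They report only what shows in the picture. A call takes as long as a camera call. They do not tell look-alikes from the thing itself.
- recognise(camera, name): "position" ([x, y, z] in m, in world coordinates, good to about 4 mm: the middle of the surface that is visible of it).
- trace(camera, name): "mask" (420x560 bool, what is visible of it).
The state is a dict: "t": time; "q": joint angles; "qd": joint speeds; "joint_efforts": joint torques, N m; "eef_pos": TCP position; "ee_rot": TCP orientation; "force": force on the tool from outside, world axes, zero at the start; "moment": the same for the moment, N m; "width": finger opening in m; "gripper_force": force on a finger pad.
Only numpy, scipy, OpenCV 4.12 (cv2) and the standard library are available. Lean on these libraries where they do the work, as an engineer would, in place of code of your own. Each camera call takes 0.05 s, during which the arm holds its last target. There are 200 camera calls.

### The job

The tin canister stands in the way of the cabinet's swing door: first pick it up and stand it on the round cork mat. Then swing the ajar door open by its brass post until it clicks past the roller catch and rests firmly against its rubber stop, pressing no harder than that needs, and let go so that the catch holds it. Leave the cup, the tumbler and the teaspoon alone, and do not knock the canister over.

Things in the scene. Friction and masses are not known exactly. Their poses are not given: they have to be found in the camera images.
- door (a joint): Hinge angle of the green swing door (rad): 0 closed, growing as it opens, anticlockwise seen from above. The hinge is stiff (0.15 N m of friction), so the door stays where it is left. It meets the catch somewhere between 1.35 and 2.05 rad and the stop 0.09 rad later; the setting differs each time and is not reported.
- handle (a point): Grasp point on the door's upright round brass post, 12 mm in diameter, 48 mm outside the panel's mid-plane, 155 mm along the door from the hinge axis. It is joined to the door by a level arm at 135 mm height and free above that, up to 198 mm. This point is on its axis at 168 mm height. The post is round, so a gripper need not turn with the door.
- hinge (a point): Point on the door's upright hinge axis, at 168 mm height. It is fixed to the door, and x and y of the axis are those of this point.
- panel (a point): Centre of the door panel: 180 mm wide, 130 mm tall, 16 mm thick, green with white facing on its outside, spanning 35 to 165 mm above the table and 5 to 185 mm from the hinge axis.
- pin (a point): Tip of the steel pin under the door, 140 mm from the hinge axis. It meets the stay's sprung roller: some 5 to 8 N at the brass post pushes it past, with a click, within 0.09 rad of travel. Just behind is the rubber buffer, the stop, giving about 5 N per mm at the post for some 4 mm, then hard. Past the roller the door is held against the buffer; short of it, it is pushed back.
- stay: Steel hold-open stay at the cabinet's foot, under 30 mm high, origin on the hinge axis at table height. It carries a clamped arm, 180 mm long, on the side to which the door opens, with roller and buffer 140 mm from the hinge; how far round it is clamped is not in this pose. 10 to 14 N at the brass post makes sure of the stop; over 18 N may overload it.
- cabinet: Small green cabinet, fixed, 130 mm deep (its x), 210 mm wide (its y) and 170 mm tall; the origin is the centre of its underside and its x axis points out of its front, away from the robot. The hinge axis is 77 mm ahead of the origin and 100 mm to its +y side.
- canister_mid (a point): Centre of the closed tin canister, half-way up: upright cylinder, 66 mm in diameter at its copper lid (the top 18 mm), 64 mm below, 130 mm tall, about 0.25 kg, loose; z is up its axis. It stands on the table in the door's path, with room to be gripped from above.
- mat_top (a point): Centre of the upper face of the round cork mat, 110 mm in diameter, 5 mm thick, fixed to the table.
- cup: Red cup, bystander, 76 mm across its rim, 75 mm tall, loose; origin at the centre of its underside.
- tumbler: Clear glass tumbler, bystander, 72 mm across its rim, 100 mm tall, loose; origin at the centre of its underside.
- teaspoon: Steel teaspoon, bystander, 130 mm long, lying on the table; origin near its middle, on its underside.
Mind the look-alikes: they are no part of the job. Of the things that look like the part that bears mat_top, the largest one is meant.

How it is judged:
On the way:
1. the canister stands upright and released on the mat while the door is still nearly closed (horizontal distance between canister_mid and mat_top below 0.03 m and height (world z) of canister_mid below 0.074 m and angle between canister_mid's own z axis and vertical below 0.1 rad and contact force between the fingers and canister below 0.1 N and value of joint door below 0.7 rad), for 0.2 s.
At the end, for the whole second after the job is handed in: the door is released, at rest and held in the catch against its rubber stop (the stay presses on the door with more than 5 N), and the canister stands upright on the mat, its axis within 30 mm of the mat's centre (contact force between door and stay above 5 N and value of joint door above 1.4 rad and velocity of joint door between -0.05 and 0.05 rad/s and horizontal distance between canister_mid and mat_top below 0.03 m and height (world z) of canister_mid below 0.074 m and angle between canister_mid's own z axis and vertical below 0.1 rad); the robot touches nothing.
It fails at once if the stay is overloaded (more than 24 N on its roller and buffer) (contact force between door and stay above 24 N).
It fails at once if the canister is knocked over (angle between canister_mid's own z axis and vertical above 0.6 rad).
It fails at once if the cup is disturbed (moved more than 20 mm) (distance of cup from where it was at the start of the episode above 0.02 m).
It fails at once if the tumbler is disturbed (moved more than 20 mm) (distance of tumbler from where it was at the start of the episode above 0.02 m).
It fails at once if the teaspoon is disturbed (moved more than 20 mm) (distance of teaspoon from where it was at the start of the episode above 0.02 m).
It also fails if it takes over 64 s, if anything falls off the work surface, if the arm or the gripper's body presses on something with over 40 N, if the wrist force passes 120 N, or if a joint passes its speed limit or range.

## Working session

There is one attempt and no reset: what is moved stays moved. The work goes in short steps, Python scripts to look and compute and a tool call to move; the robot and the scene stay as the last step left them, time stands still between calls to the robot, and variables do not carry over. Pictures are saved under pics/ and viewed, at most 10 in all, crops included, and the job is handed in when it is done.

Besides the shell and the picture viewer there is one more tool, called in YAML: its name, and indented under it one key for each argument. servo_tool: Moves the arm, as the interface text tells. Its arguments: {"type":"object","properties":{"series":{"type":"array"},"claw":{"type":"number"},"grip_force":{"type":"number"}},"required":["series"]}

```bash
mkdir -p pics
cat > h.py <<'E'
import numpy as np, cv2
from station import telemetry, eyes, ticket, recognise, trace
def save(n,im): cv2.imwrite('pics/'+n, im[:,:,::-1])
def cal(c):
    k=eyes.calibration(c); R=cv2.Rodrigues(np.array(k['rvec'],float))[0]
    return np.array(k['mtx'],float),R,np.array(k['tvec'],float).ravel()
def atz(c,u,v,z):  # scene/side pixel -> world at height z
    K,R,t=cal(c); d=R.T@np.linalg.solve(K,[u,v,1.]); o=-R.T@t
    return o+d*(z-o[2])/d[2]
def proj(c,P):
    K,R,t=cal(c); p=K@(R@np.array(P,float)+t); return p[:2]/p[2]
E
python3 - <<'E'
from h import *
s=telemetry.get_state(); print({k:np.round(v,3).tolist() for k,v in s.items()})
a=eyes.grab_frame('scene'); b=eyes.grab_frame('side')
save('scene0.png',a); save('side0.png',b)
for c in('scene','side'):
    K,R,t=cal(c);print(c,(-R.T@t).round(3),R[2].round(2))
    for n in ('canister_mid','mat_top','handle','hinge','panel','pin','stay','cabinet','cup','tumbler','teaspoon'):
        print(c,n,[(np.round(d['position'],3).tolist(),round(d['conf'],2)) for d in recognise(c,n)])
E
```

```text
{'t': 0.0, 'q': [0.288, 0.359, 0.011, -0.0, -1.224, -0.288], 'qd': [0.001, 0.0, -0.0, 0.001, -0.001, 0.002], 'joint_efforts': [-0.001, -58.273, 29.306, 6.997, 0.007, -0.0], 'eef_pos': [0.675, -0.0, 0.226], 'ee_rot': [3.14, -0.0, -1.571], 'force': [-0.226, 0.153, -1.317], 'moment': [0.004, -0.041, -0.03], 'gripper_force': 0.0, 'width': 0.088}
scene [ 1.12  -0.97   0.998] [-0.38  0.66 -0.65]
scene canister_mid [([0.625, -0.145, 0.093], 0.8)]
scene mat_top [([0.503, -0.473, 0.006], 0.91), ([0.546, -0.348, 0.003], 0.72), ([0.395, -0.352, 0.005], 0.68)]
scene handle [([0.48, -0.131, 0.125], 0.77)]
scene hinge [([0.481, -0.133, 0.123], 0.56)]
scene panel [([0.482, -0.133, 0.123], 0.56)]
scene pin [([0.484, -0.132, 0.123], 0.84)]
scene stay [([0.604, 0.018, 0.008], 0.95), ([0.482, -0.134, 0.124], 0.15)]
scene cabinet [([0.414, -0.14, 0.134], 0.86)]
scene cup [([0.684, -0.22, 0.046], 0.78)]
scene tumbler [([0.55, 0.148, 0.069], 0.57)]
scene teaspoon [([0.748, -0.09, 0.012], 0.79), ([0.414, -0.14, 0.133], 0.49)]
side [ 0.507 -0.8    1.006] [ 0.06  0.64 -0.77]
side canister_mid [([0.611, -0.15, 0.107], 0.78)]
side mat_top [([0.543, -0.341, 0.004], 0.88), ([0.396, -0.352, 0.002], 0.67), ([0.499, -0.48, 0.002], 0.66), ([0.477, -0.157, 0.167], 0.6)]
side handle [([0.481, -0.154, 0.165], 0.68)]
side hinge [([0.48, -0.158, 0.168], 0.82)]
side panel [([0.476, -0.153, 0.165], 0.78)]
side pin [([0.479, -0.159, 0.164], 0.8)]
side stay [([0.59, 0.027, 0.011], 0.74), ([0.544, -0.341, 0.004], 0.28)]
side cabinet [([0.397, -0.14, 0.162], 0.83)]
side cup [([0.683, -0.206, 0.046], 0.66)]
side tumbler [([0.396, -0.138, 0.16], 0.69), ([0.476, -0.159, 0.165], 0.24)]
side teaspoon [([0.751, -0.087, 0.015], 0.88)]
```

View pics/scene0.png

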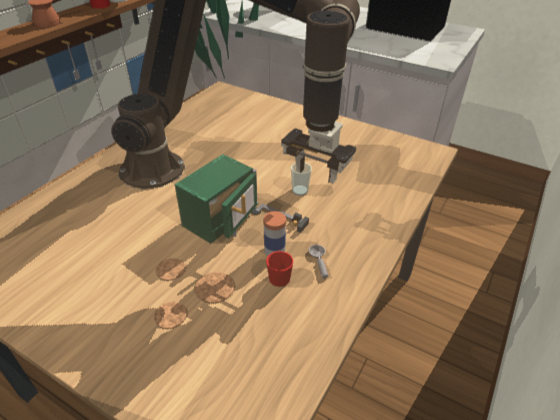

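View pics/side0.png

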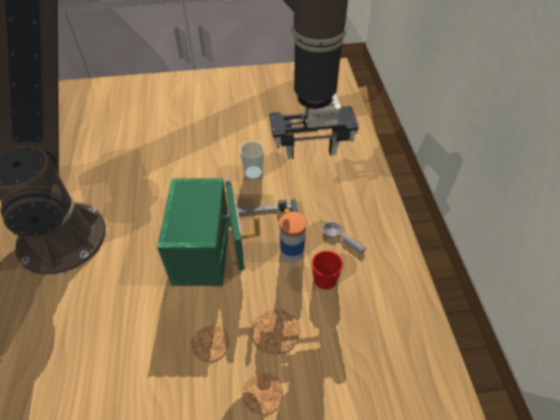

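Run:
```python
from h import *
for c in('scene','side'):
    im=eyes.grab_frame(c)
    for d in trace(c,'mat_top'):
        v,u=np.nonzero(d['mask']); 
        P=np.array([atz(c,a,b,.005) for a,b in zip(u,v)])
        print(c,'mat',(u.mean().round(),v.mean().round()),((P.max(0)+P.min(0))/2).round(4),np.ptp(P,axis=0).round(3),round(d['conf'],2))
    hsv=cv2.cvtColor(im,cv2.COLOR_RGB2HSV)
    for d in trace(c,'canister_mid')[:1]:
        v,u=np.nonzero(d['mask']); print('can px',u.min(),u.max(),v.min(),v.max())
        # silhouette fit of cylinder
        from scipy.optimize import minimize
        m=d['mask']
        th=np.linspace(0,2*np.pi,40)
        def sil(x,y):
            pts=np.array([proj(c,(x+r*np.cos(a),y+r*np.sin(a),z)) for z,r in((0,.032),(.13,.033)) for a in th],np.float32)
            k=np.zeros(m.shape,np.uint8); cv2.fillConvexPoly(k,cv2.convexHull((pts*16).round().astype(np.int32)),1,shift=4); return k>0
        def cost(p):
            k=sil(*p); return 1-(k&m).sum()/(k|m).sum()
        best=minimize(cost,[.615,-.15],method='Nelder-Mead',options=dict(initial_simplex=[[.60,-.16],[.64,-.15],[.61,-.13]],xatol=3e-4,fatol=1e-4))
        print('can',best.x.round(4),best.fun)
a=eyes.grab_frame('scene')[140:300,150:350]; b=eyes.grab_frame('side')[130:300,150:380]
a=cv2.resize(a,None,fx=2.9,fy=2.9,interpolation=cv2.INTER_CUBIC)
save('side_crop.png',cv2.resize(b,None,fx=3.4,fy=3.4,interpolation=cv2.INTER_CUBIC)); save('scene_crop.png',a)
```

```text
scene mat (np.float64(170.0), np.float64(315.0)) [ 0.5026 -0.4779  0.005 ] [0.082 0.081 0.   ] 0.89
scene mat (np.float64(214.0), np.float64(287.0)) [ 0.5462 -0.3404  0.005 ] [0.109 0.109 0.   ] 0.83
scene mat (np.float64(170.0), np.float64(270.0)) [ 0.3963 -0.3531  0.005 ] [0.083 0.079 0.   ] 0.67
scene mat (np.float64(319.0), np.float64(259.0)) [ 0.7502 -0.0947  0.005 ] [0.097 0.114 0.   ] 0.67
can px 263 286 211 255Traceback (most recent call last):
  File "<stdin>", line 20, in <module>
    res = _minimize_neldermead(fun, x0, args, callback, bounds=bounds,
                               **options)
    fxcc = func(xcc)
    fx = function(np.copy(x), *(wrapper_args + args))
  File "<stdin>", line 19, in cost
  File "<stdin>", line 16, in sil
  File "h.py", line 11, in proj
    K,R,t=cal(c); p=K@(R@np.array(P,float)+t); return p[:2]/p[2]
          ~~~^^^
  File "h.py", line 5, in cal
    k=eyes.calibration(c); R=cv2.Rodrigues(np.array(k['rvec'],float))[0]
ValueError: time passes only in moves, steps and waits
```

```bash
sed -i 's/^def cal(c)/import functools\n@functools.cache\ndef cal(c)/' h.py
cat >> h.py <<'E'
from scipy.optimize import minimize
def fitcan(c,m,x0=(.615,-.15)):
    th=np.linspace(0,2*np.pi,40)
    def cost(p):
        pts=np.array([proj(c,(p[0]+r*np.cos(a),p[1]+r*np.sin(a),z)) for z,r in((0,.032),(.13,.033)) for a in th],np.float32)
        k=np.zeros(m.shape,np.uint8); cv2.fillConvexPoly(k,cv2.convexHull((pts*16).round().astype(np.int32)),1,shift=4); k=k>0
        return 1-(k&m).sum()/(k|m).sum()
    x0=np.array(x0); s=[x0,x0+[.02,.005],x0+[-.005,.02]]
    b=minimize(cost,x0,method='Nelder-Mead',options=dict(initial_simplex=s,xatol=3e-4,fatol=1e-4)); return b.x.round(4),round(b.fun,3)
E
python3 - <<'E'
from h import *
for c in('scene','side'):
    im=eyes.grab_frame(c)
    if c=='side':
      for d in trace(c,'mat_top'):
        v,u=np.nonzero(d['mask']); P=np.array([atz(c,a,b,.005) for a,b in zip(u,v)])
        print(c,'mat',((P.max(0)+P.min(0))/2).round(4),np.ptp(P,axis=0).round(3),round(d['conf'],2))
    d=trace(c,'canister_mid')
    if d: print(c,'can',fitcan(c,d[0]['mask']))
    np.save(c+'.npy',im)
    y0,y1,x0,x1=((140,290,160,350) if c=='scene' else (140,290,155,345))
    save(c+'_crop.png',cv2.resize(im[y0:y1,x0:x1],None,fx=4,fy=4,interpolation=cv2.INTER_CUBIC))
E
```

```text
scene can (array([ 0.6085, -0.1214]), np.float64(0.164))
side mat [ 0.3938 -0.3504  0.005 ] [0.082 0.083 0.   ] 0.85
side mat [ 0.5443 -0.3388  0.005 ] [0.109 0.11  0.   ] 0.69
side mat [ 0.5027 -0.4743  0.005 ] [0.085 0.082 0.   ] 0.6
side can (array([ 0.6143, -0.1233]), np.float64(0.115))
```

View pics/side_crop.png

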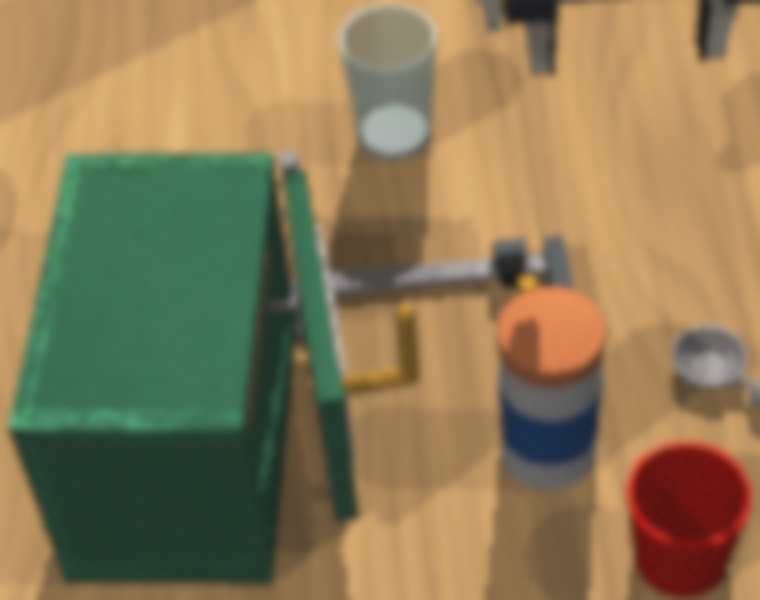

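View pics/scene_crop.png

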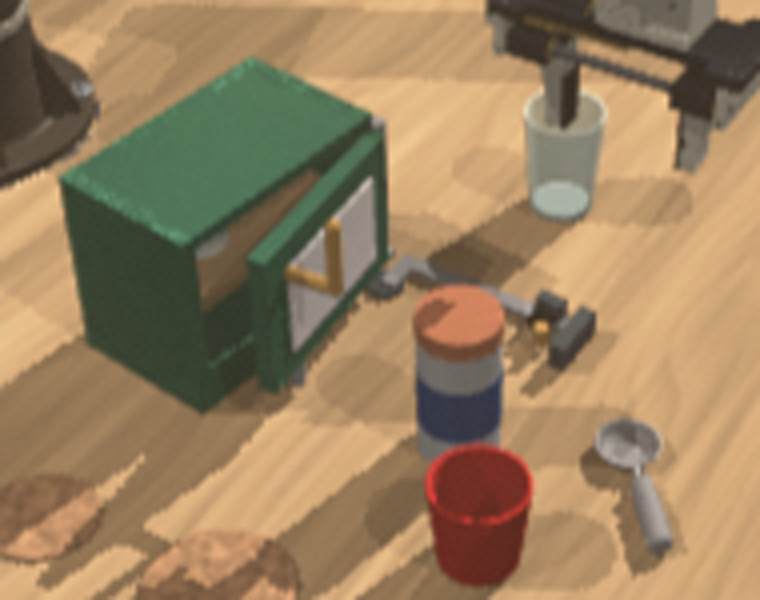

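Run:
```python
from h import *
for n,s,c,z in (('hinge',(227.5,180),(254.5,170),.168),('post top',(256.25,215.75),(243,195.5),.196),('lid',(293,223.75),(274.75,220.75),.13),
  ('roller',(155+528/4,140+282/4),(160+541/4,140+330/4),.02),('buffer',(155+558/4,140+262/4),(160+572/4,140+337/4),.02),('staybracket',(155+345/4,140+283/4),(160+405/4,140+265/4),.02)):
    print(n,atz('side',*s,z).round(4),atz('scene',*c,z).round(4))
for c,im in ((k,np.load(k+'.npy')) for k in('side','scene')):
    h=cv2.cvtColor(im,cv2.COLOR_RGB2HSV)
    m=(h[...,0]<14)&(h[...,1]>120)&(h[...,2]>110)
    y0,y1,x0,x1=(205,240,275,312) if c=='side' else (205,235,258,292)
    z=np.zeros_like(m); z[y0:y1,x0:x1]=m[y0:y1,x0:x1]; z=z.astype(np.uint8)
    n,l,st,ct=cv2.connectedComponentsWithStats(z); i=1+np.argmax(st[1:,4]); print(c,st[i],ct[i],atz(c,*ct[i],.125).round(4))
print([(n,[np.round(d['position'],3).tolist() for d in recognise('scene',n)]) for n in('tumbler','cup')])
```

```text
hinge [ 0.4658 -0.0032  0.168 ] [4.635e-01 4.000e-04 1.680e-01]
post top [ 0.5263 -0.1488  0.196 ] [ 0.5255 -0.1528  0.196 ]
lid [ 0.6133 -0.1314  0.13  ] [ 0.619  -0.1343  0.13  ]
roller [6.166e-01 5.000e-04 2.000e-02] [ 0.6161 -0.0015  0.02  ]
buffer [0.6397 0.0157 0.02  ] [0.6414 0.0041 0.02  ]
staybracket [0.4907 0.0157 0.02  ] [0.4794 0.0104 0.02  ]
side [279 211  28  24 509] [292.32023576 222.56385069] [ 0.6128 -0.1238  0.125 ]
scene [263 211  24  17 297] [274.25252525 219.07744108] [ 0.6112 -0.124   0.125 ]
[('tumbler', [[0.548, 0.147, 0.066]]), ('cup', [[0.685, -0.224, 0.046], [0.544, -0.348, 0.006], [0.487, -0.133, 0.124]])]
```

Look-alikes for the mat (scene image): (214,287) is 109 mm wide, (170,315) and (170,270) are 82 mm wide, so I take (214,287), at about (0.545, -0.340). The close crops show the canister lid at scene (275,221) and the brass post top at (243,195). The hinge is at (0.465, -0.001). The post is 162 mm from the hinge, as the given sizes require. The canister is at about (0.613, -0.125).

servo_tool:
  series:
    - [[31.25,15.5,0,0],[31.25,15.5,0,0],[31.25,15.5,0,0],[31.25,15.5,0,0],[0,0,0,-0.12],[0,0,0,-0.12],[0,0,0,-0.12],[0,0,0,-0.12],[0,0,0,-0.12],[0,0,0,-0.12]]
  claw: -1
  grip_force: 20

```text
t: 2.53
eef_pos: [0.613, -0.1251, 0.2267]
ee_rot: [-3.141, -0.0, -0.845]
force: [0.9, 1.9, -0.1]
width: 0.0873
gripper_force: 0.0
```

servo_tool:
  series:
    - [[0,0,0,-0.12],[0,0,0,-0.12],[0,0,0,-0.12],[0,0,0,-0.12],[0,0,0,-0.12],[0,0,0,-0.12],[0,0,0,-0.12],[0,0,0,0],[0,0,0,0],[0,0,0,0]]

```text
t: 3.37
eef_pos: [0.613, -0.125, 0.2266]
ee_rot: [-3.142, -0.0, -0.015]
force: [0.4, 0.4, -0.5]
width: 0.0877
gripper_force: 0.0
```

```bash
cat >> h.py <<'E'
def watz(u,v,z):
    K,R,t=WC; x=(u-K[0,2])/K[0,0]; y=(v-K[1,2])/K[1,1]; r=np.hypot(x,y)+1e-9
    d=R.T@np.array([np.sin(r)*x/r,np.sin(r)*y/r,np.cos(r)]); o=-R.T@t
    return o+d*(z-o[2])/d[2]
def wlook():
    global WC
    WC=cal.__wrapped__('wrist'); return eyes.grab_frame('wrist')
E
python3 - <<'E'
from h import *
im=wlook(); save('w1.png',im); s=telemetry.get_state(); print(s['eef_pos'],s['ee_rot'],s['q'],s['t'])
import h
for n in('canister_mid','handle','mat_top'):
    for d in trace('wrist',n)[:2]:
        v,u=np.nonzero(d['mask']); print(n,u.min(),u.max(),v.min(),v.max(),u.mean(),v.mean(),round(d['conf'],2))
print(h.WC[0])
E
```

```text
[ 0.612992   -0.12501353  0.22660503] [ 3.14156765e+00 -6.06005504e-05 -1.40246486e-02] [ 1.10438350e-01  2.78169418e-01 -1.03400708e-01  3.48411988e-05
 -1.18916917e+00  1.44632035e+00] 3.4167
canister_mid 245 324 159 249 283.9935388591471 205.80118146575595 0.87
handle 183 340 292 323 263.39008419083257 308.34736513875896 0.63
mat_top 407 475 197 258 435.4958263772955 223.1982470784641 0.81
[[325.1922621    0.         282.69444217]
 [  0.         325.1922621  210.85368453]
 [  0.           0.           1.        ]]
```

View pics/w1.png

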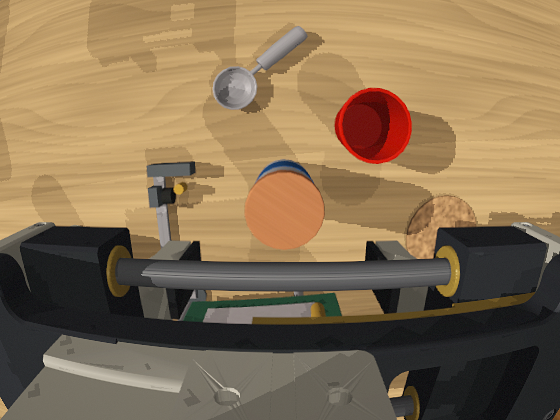

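Wrist view: lid centre is at (285,210), the post top is at (318,310) beside the fingers, the stay roller and buffer are at (160-195,165-195), and the cup is at (373,125), clear of the fingers.

Run:
```python
from h import *
import h
h.WC=None
im=wlook()
for n,p,z in (('lid',(284.8,210),.13),('lidL',(245,210),.13),('lidR',(324.5,210),.13),('post',(318,310),.196),('roller y',(180,188),.02),('grey block',(171,169),.025),('black',(160,196),.02),('armend',(165,230),.01)):
    print(n,watz(*p,z).round(4))
```

```text
lid [ 0.6162 -0.1265  0.13  ]
lidL [ 0.6166 -0.0944  0.13  ]
lidR [ 0.6158 -0.1587  0.13  ]
post [ 0.5632 -0.148   0.196 ]
roller y [ 0.6167 -0.0041  0.02  ]
grey block [0.6401 0.0037 0.025 ]
black [0.6076 0.0224 0.02  ]
armend [0.5618 0.0244 0.01  ]
```

servo_tool:
  series:
    - [[2.5,1.5,10,0],[0,0,20,0],[0,0,20,0],[0,0,20,0],[0,0,20,0],[0,0,20,0],[0,0,12,0],[0,0,7,0],[0,0,0,0],[0,0,0,0]]

```text
t: 4.45
eef_pos: [0.6158, -0.1266, 0.0978]
ee_rot: [3.141, -0.0, -0.011]
force: [1.0, -0.1, 0.2]
width: 0.088
gripper_force: 0.0
```

servo_tool:
  series:
    - [[0,0,0,0],[0,0,0,0],[0,0,0,0],[0,0,0,0],[0,0,0,0],[0,0,0,0],[0,0,0,0],[0,0,0,0],[0,0,0,0],[0,0,0,0]]
  claw: 1
  grip_force: 20

```text
t: 5.28
eef_pos: [0.6159, -0.1265, 0.0983]
ee_rot: [3.142, -0.001, -0.01]
force: [-1.1, 2.0, 5.5]
width: 0.0656
gripper_force: 20.0
```

servo_tool:
  series:
    - [[0,0,-5,0],[0,0,-15,0],[0,0,-20,0],[0,0,-20,0],[0,10,0,0],[-4,20,0,0],[-8,25,0,0],[-8,25,0,0],[-8,25,0,0],[-8,25,0,0]]

```text
t: 6.12
eef_pos: [0.5767, -0.2572, 0.1564]
ee_rot: [-3.141, 0.002, -0.011]
force: [0.9, 0.1, -3.8]
width: 0.0655
gripper_force: 20.0
```

servo_tool:
  series:
    - [[-8,25,0,0],[-8,25,0,0],[-8,20,0,0],[-8,13.5,0,0],[0,0,0,0],[0,0,10,0],[0,0,15,0],[0,0,10,0],[0,0,6,0],[0,0,0,0]]

```text
t: 6.95
eef_pos: [0.5443, -0.3382, 0.1142]
ee_rot: [-3.14, 0.003, -0.01]
force: [-0.5, -0.7, -3.2]
width: 0.0654
gripper_force: 20.0
```

Run:
```python
from h import *
import h
im=wlook(); s=telemetry.get_state(); print(s['eef_pos'],s['ee_rot'],s['force'],s['t'],s['width'])
for d in trace('wrist','mat_top'):
    v,u=np.nonzero(d['mask']); P=np.array([watz(a,b,.005) for a,b in zip(u,v)]); print(d['conf'],u.mean(),v.mean(),P.max(0),P.min(0))
save('w2.png',im)
```

```text
[ 0.54488162 -0.33856036  0.1154468 ] [-3.14105712e+00  2.05173653e-03 -9.87872420e-03] [-0.0249212   0.47549646 -2.05925567] 7.0 0.06581751040037495
0.72 420.2662835249042 225.5389527458493 [ 0.54652817 -0.43214354  0.005     ] [ 0.49604161 -0.507954    0.005     ]
0.72 26.219442458899213 32.650464617583985 [ 0.77007691 -0.03682111  0.005     ] [ 0.70793174 -0.11710133  0.005     ]
0.56 286.31161221590907 178.97123579545453 [ 0.6011288  -0.28510834  0.005     ] [ 0.52008172 -0.39362293  0.005     ]
```

View pics/w2.png

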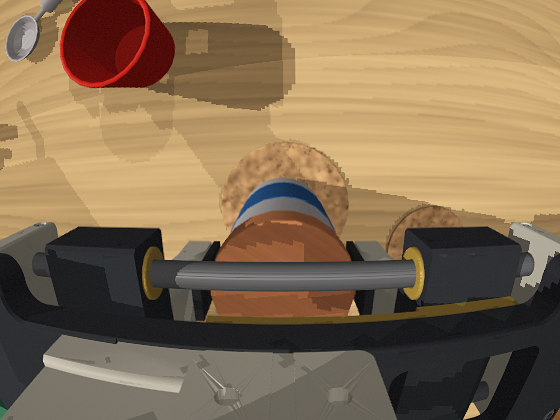

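Wrist view: the canister is held at (283,270) over the large mat, whose measured centre is (0.546, -0.339). The tool is within 1-2 mm of that. Lowering.

servo_tool:
  series:
    - [[1,0,3,0],[0,0,3,0],[0,0,2,0],[0,0,1.5,0],[0,0,1,0],[0,0,0.7,0],[0,0,0.5,0],[0,0,0,0],[0,0,0,0],[0,0,0,0]]

```text
t: 7.88
eef_pos: [0.5462, -0.3394, 0.105]
ee_rot: [3.142, -0.0, -0.011]
force: [0.2, 0.1, -2.4]
width: 0.0659
gripper_force: 20.0
```

servo_tool:
  series:
    - [[0,0,0.7,0],[0,0,0.7,0],[0,0,0.5,0],[0,0,0,0],[0,0,0,0],[0,0,0,0],[0,0,0,0],[0,0,0,0],[0,0,0,0],[0,0,0,0]]

```text
t: 8.72
eef_pos: [0.5463, -0.3394, 0.1033]
ee_rot: [3.141, -0.0, -0.011]
force: [-1.0, 2.4, 4.9]
width: 0.0656
gripper_force: 20.0
```

servo_tool:
  series:
    - [[0,0,0,0],[0,0,0,0],[0,0,0,0],[0,0,0,0],[0,0,0,0],[0,0,0,0],[0,0,0,0],[0,0,0,0],[0,0,0,0],[0,0,0,0]]
  claw: -1

```text
t: 9.55
eef_pos: [0.5461, -0.3393, 0.1029]
ee_rot: [-3.142, 0.0, -0.011]
force: [0.4, -0.2, -0.3]
width: 0.0874
gripper_force: 0.0
```

servo_tool:
  series:
    - [[0,0,-10,0],[0,0,-15,0],[0,0,-20,0],[0,0,-25,0],[0,0,-25,0],[0,0,-25,0],[0,0,-25,0],[0,0,0,0.12],[0,0,0,0.12],[0,0,0,0.12]]

```text
t: 10.38
eef_pos: [0.5463, -0.3393, 0.2497]
ee_rot: [-3.141, -0.002, -0.377]
force: [-0.0, 0.1, 0.2]
width: 0.0874
gripper_force: 0.0
```

Run:
```python
from h import *
s=telemetry.get_state(); print(s['eef_pos'],s['ee_rot'],s['t'])
ims={}
for c in('scene','side'):
    im=eyes.grab_frame(c); d=trace(c,'canister_mid')
    print(c,fitcan(c,d[0]['mask'],(.546,-.339)))
    ims[c]=im
a=ims['side'][165:265,190:320]; b=ims['scene'][150:250,200:330]
save('door.png',np.hstack([cv2.resize(x,(400,308),interpolation=cv2.INTER_CUBIC) for x in(a,b)]))
```

```text
[ 0.54629978 -0.33933146  0.24969517] [-3.14134966e+00 -1.98761074e-03 -3.76659975e-01] 10.3833
scene (array([ 0.5384, -0.3354]), np.float64(0.052))
side (array([ 0.5423, -0.3321]), np.float64(0.254))
```

View pics/door.png

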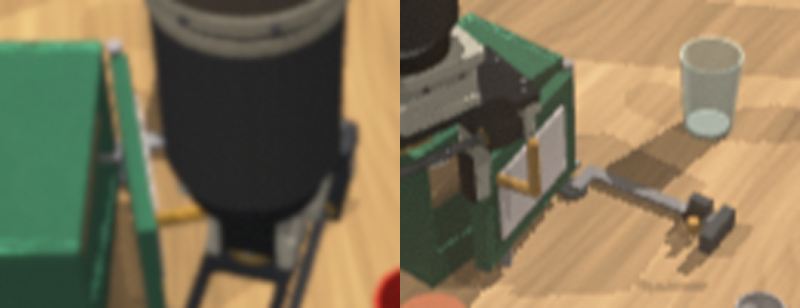

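The canister stands on the mat at about (0.54, -0.335), and the post is visible in the crop at (535,150). Moving over the post, with finger line tangential to the door's swing.

servo_tool:
  series:
    - [[-14.7,-27.9,0,0],[-14.7,-27.9,0,0],[-14.7,-27.9,0,0],[-14.7,-27.9,0,0],[-14.7,-27.9,0,0],[-14.7,-27.9,0,0],[0,0,0,0.115],[0,0,0,0.115],[0,0,0,0.115],[0,0,0,0.115]]

```text
t: 11.42
eef_pos: [0.5246, -0.1509, 0.2483]
ee_rot: [-3.141, -0.0, -0.831]
force: [-0.5, 0.2, -0.5]
width: 0.0877
gripper_force: 0.0
```

servo_tool:
  series:
    - [[0,0,0,0.115],[0,0,0,0.115],[0,0,0,0.115],[0,0,0,0],[0,0,0,0],[0,0,0,0],[0,0,0,0],[0,0,0,0],[0,0,0,0],[0,0,0,0]]
  claw: 0.45

```text
t: 12.25
eef_pos: [0.5246, -0.1513, 0.248]
ee_rot: [3.142, 0.0, -1.175]
force: [0.4, 0.9, -0.6]
width: 0.0272
gripper_force: 0.0
```

Run:
```python
from h import *
im=wlook(); s=telemetry.get_state(); print(s['eef_pos'],s['ee_rot'],s['t'],s['width'])
save('w3.png',im)
a=atz('side',155+275/4,140+155/4,.17);b=atz('side',155+243/4,140+430/4,.17);print(a,b,np.degrees(np.arctan2(*(b-a)[:2][::-1])))
a=atz('scene',160+370/4,140+118/4,.17);b=atz('scene',160+190/4,140+245/4,.17);print(a,b,np.degrees(np.arctan2(*(b-a)[:2][::-1])))
```

```text
[ 0.52460455 -0.15135923  0.24795665] [ 3.14155825e+00  3.49050086e-06 -1.17514905e+00] 12.3 0.025998269003083097
[4.56769554e-01 3.97407974e-04 1.70000000e-01] [ 0.43025813 -0.20596275  0.17      ] -97.32078018616889
[ 0.45830221 -0.00293477  0.17      ] [ 0.4344899  -0.20108068  0.17      ] -96.85269284416029
```

View pics/w3.png

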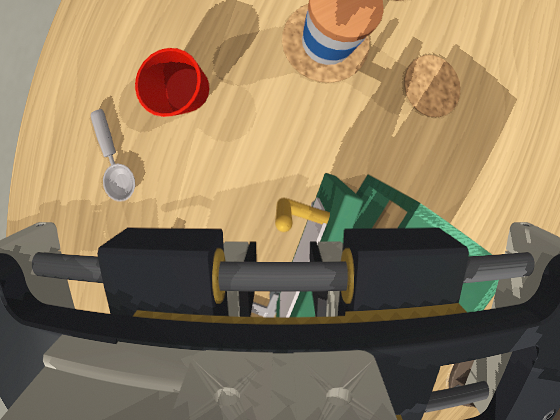

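Wrist view: the brass post top is at about (284,222), between the jaw lines at column 283, the arm runs to the panel at (325,215), and the canister stands on the mat at (340,30). Computing the offset.

Run:
```python
from h import *
im=wlook(); s=telemetry.get_state()
h=cv2.cvtColor(im,cv2.COLOR_RGB2HSV); m=((h[...,0]>15)&(h[...,0]<32)&(h[...,1]>150)&(h[...,2]>120))
for v in range(196,236,3): u=np.nonzero(m[v,265:335])[0]+265; print(v,(u.min(),u.max()) if len(u) else None, end=' ')
print()
for p in ((284,222),(284,225)): print(watz(*p,.198))
th=s['ee_rot'][2]; tx=np.array([np.cos(th),np.sin(th)]); ty=np.array([np.sin(th),-np.cos(th)])
d=watz(284,222,.198)[:2]-s['eef_pos'][:2]; print('tool dx dy mm',1e3*d@tx,1e3*d@ty)
```

```text
196 None 199 (np.int64(287), np.int64(289)) 202 (np.int64(288), np.int64(297)) 205 (np.int64(277), np.int64(306)) 208 (np.int64(277), np.int64(314)) 211 (np.int64(286), np.int64(323)) 214 (np.int64(288), np.int64(329)) 217 (np.int64(276), np.int64(328)) 220 (np.int64(276), np.int64(327)) 223 (np.int64(275), np.int64(322)) 226 (np.int64(276), np.int64(291)) 229 (np.int64(278), np.int64(289)) 232 None 235 None 
[ 0.52706243 -0.15660602  0.198     ]
[ 0.5262573  -0.15468738  0.198     ]
tool dx dy mm 5.81600545830658 -0.24836413292371554
```

servo_tool:
  series:
    - [[3.5,-0.7,0,0],[0,0,0,0],[0,0,10,0],[0,0,15,0],[0,0,15,0],[0,0,10,0],[0,0,10,0],[0,0,5,0],[0,0,0,0],[0,0,0,0]]
  claw: 0.55

```text
t: 13.18
eef_pos: [0.5268, -0.1544, 0.183]
ee_rot: [3.141, -0.0, -1.176]
force: [-0.1, -0.1, -1.1]
width: 0.0196
gripper_force: 0.0
```

servo_tool:
  series:
    - [[0,0,5,0],[0,0,5,0],[0,0,5,0],[0,0,5,0],[0,0,5,0],[0,0,4,0],[0,0,2,0],[0,0,0,0],[0,0,0,0],[0,0,0,0]]

```text
t: 14.02
eef_pos: [0.5268, -0.1543, 0.1522]
ee_rot: [-3.141, -0.0, -1.176]
force: [-0.7, -0.4, 0.7]
width: 0.0197
gripper_force: 0.0
```

servo_tool:
  series:
    - [[0,0,0,0],[0,0,0,0],[0,0,0,0],[0,0,0,0],[0,0,0,0],[0,0,0,0],[0,0,0,0],[0,0,0,0],[0,0,0,0],[0,0,0,0]]
  claw: 1
  grip_force: 20

```text
t: 14.85
eef_pos: [0.5267, -0.1543, 0.1522]
ee_rot: [-3.141, -0.0, -1.176]
force: [-0.5, -1.2, 2.9]
width: 0.0114
gripper_force: 20.0
```

Post gripped (11.4 mm). Swinging along the arc, turning with the door.

servo_tool:
  series:
    - [[-0.1,-4.9,0,-0.03],[-0.3,-9.8,0,-0.06],[-0.3,-9.8,0,-0.06],[-0.3,-9.8,0,-0.06],[-0.3,-9.8,0,-0.06],[-0.3,-9.8,0,-0.06],[-0.3,-9.8,0,-0.06],[-0.3,-9.8,0,-0.06],[-0.1,-4.9,0,-0.03],[0,0,0,0]]

```text
t: 15.68
eef_pos: [0.5911, -0.1078, 0.1522]
ee_rot: [-3.14, -0.002, -0.693]
force: [4.6, -3.2, -1.0]
width: 0.0115
gripper_force: 20.0
```

servo_tool:
  series:
    - [[0.6,-4.9,0,-0.03],[0,-9.9,0,-0.06],[0,-9.9,0,-0.06],[-0.2,-9.9,0,-0.06],[-0.3,-9.9,0,-0.06],[-0.3,-9.9,0,-0.06],[-0.3,-9.9,0,-0.06],[-0.3,-9.9,0,-0.06],[-0.1,-4.9,0,-0.03],[0,0,0,0]]

```text
t: 16.52
eef_pos: [0.6256, -0.0377, 0.1522]
ee_rot: [-3.141, -0.002, -0.214]
force: [4.1, -1.2, 2.2]
width: 0.0118
gripper_force: 20.0
```

Run:
```python
from h import *
s=telemetry.get_state(); print(s['eef_pos'],s['ee_rot'][2],s['q'])
a=eyes.grab_frame('side')[150:250,200:330]; b=eyes.grab_frame('scene')[160:260,220:350]
save('mid.png',np.hstack([cv2.resize(x,(400,308),interpolation=cv2.INTER_CUBIC) for x in(a,b)]))
```

```text
[ 0.62561566 -0.03767626  0.15221485] -0.21417326187077235 [ 2.50965827e-01  3.34428015e-01 -2.01785340e-01  1.88357858e-04
 -1.03287398e+00  1.10556137e+00]
```

View pics/mid.png

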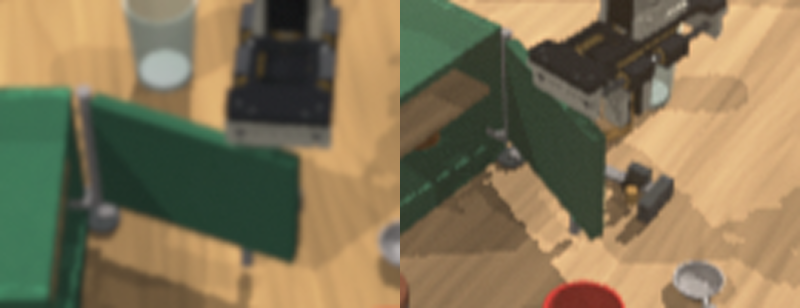

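The crop shows the door at about 1.17 rad, its pin at (575,225) still short of the roller at (632,195).

servo_tool:
  series:
    - [[0.5,-4.9,0,-0.03],[0.2,-6.5,0,-0.04],[0,-6.5,0,-0.04],[-0.1,-6.5,0,-0.04],[-0.1,-6.5,0,-0.04],[-0.1,-6.5,0,-0.04],[-0.1,-4.9,0,-0.03],[0,0,0,0],[0,0,0,0],[0,0,0,0]]

```text
t: 17.45
eef_pos: [0.6292, 0.0032, 0.1522]
ee_rot: [-3.141, -0.0, 0.043]
force: [0.6, 1.2, 5.6]
width: 0.0117
gripper_force: 20.0
```

servo_tool:
  series:
    - [[0,-1,0,-0.006],[0,-1,0,-0.006],[0,-1,0,-0.006],[0,-1,0,-0.006],[0,-1,0,-0.006],[0,-1,0,-0.006],[0,-1,0,-0.006],[0,-1,0,-0.006],[0,0,0,0],[0,0,0,0]]

```text
t: 18.28
eef_pos: [0.6288, 0.0109, 0.1522]
ee_rot: [3.141, 0.0, 0.092]
force: [0.5, 0.5, 6.3]
width: 0.0116
gripper_force: 20.0
```

servo_tool:
  series:
    - [[0,-1,0,-0.006],[0,-1,0,-0.006],[0,-1,0,-0.006],[0,-1,0,-0.006],[0,-1,0,-0.006],[0,-1,0,-0.006],[0,0,0,0],[0,0,0,0],[0,0,0,0],[0,0,0,0]]

```text
t: 19.12
eef_pos: [0.6282, 0.0168, 0.1522]
ee_rot: [3.141, -0.0, 0.128]
force: [-0.1, -0.1, 5.6]
width: 0.0117
gripper_force: 20.0
```

Run:
```python
from h import *
s=telemetry.get_state(); print(s['eef_pos'],s['ee_rot'][2],s['force'],s['moment'])
b=eyes.grab_frame('scene')[190:240,270:335]
a=wlook(); 
save('mid2.png',np.hstack([cv2.resize(b,(390,300),interpolation=cv2.INTER_CUBIC),cv2.resize(a,(400,300))]))
```

```text
[0.62816403 0.01684787 0.15217971] 0.12766638754171988 [-0.05550734 -0.11935391  5.55335139] [-0.26852993 -0.16948642  0.07516419]
```

View pics/mid2.png

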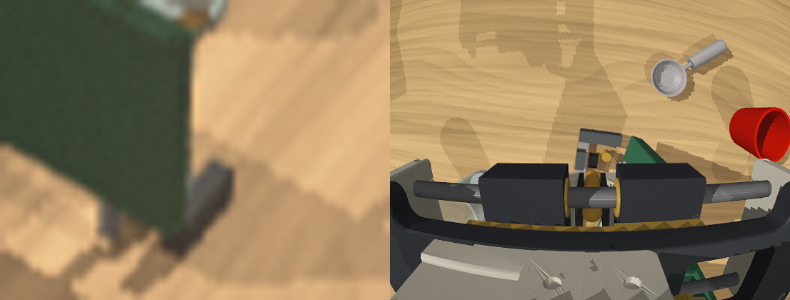

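The crop shows the pin at (107,215), just short of the roller. From here I step by force readings.

servo_tool:
  series:
    - [[0,-1,0,-0.006],[0,-1,0,-0.006],[0,-1,0,-0.006],[0,-1,0,-0.006],[0,-1,0,-0.006],[0,0,0,0],[0,0,0,0],[0,0,0,0],[0,0,0,0],[0,0,0,0]]

```text
t: 20.05
eef_pos: [0.6274, 0.0218, 0.1522]
ee_rot: [3.141, -0.0, 0.158]
force: [-0.3, -1.1, 6.1]
width: 0.0116
gripper_force: 20.0
```

servo_tool:
  series:
    - [[0,-1,0,-0.006],[0,-1,0,-0.006],[0,-1,0,-0.006],[0,-1,0,-0.006],[0,0,0,0],[0,0,0,0],[0,0,0,0],[0,0,0,0],[0,0,0,0],[0,0,0,0]]

```text
t: 20.88
eef_pos: [0.6268, 0.0257, 0.1522]
ee_rot: [3.141, -0.0, 0.182]
force: [0.7, -0.1, 4.9]
width: 0.0114
gripper_force: 20.0
```

servo_tool:
  series:
    - [[0,-1,0,-0.006],[0,-1,0,-0.006],[0,-1,0,-0.006],[0,-1,0,-0.006],[0,0,0,0],[0,0,0,0],[0,0,0,0],[0,0,0,0],[0,0,0,0],[0,0,0,0]]

```text
t: 21.72
eef_pos: [0.626, 0.0296, 0.1522]
ee_rot: [3.141, -0.0, 0.206]
force: [0.8, 0.5, 5.2]
width: 0.0115
gripper_force: 20.0
```

servo_tool:
  series:
    - [[0,-1,0,-0.006],[0,-1,0,-0.006],[0,-1,0,-0.006],[0,0,0,0],[0,0,0,0],[0,0,0,0],[0,0,0,0],[0,0,0,0],[0,0,0,0],[0,0,0,0]]

```text
t: 22.55
eef_pos: [0.6254, 0.0326, 0.1522]
ee_rot: [3.141, -0.0, 0.224]
force: [1.3, -0.6, 4.6]
width: 0.0116
gripper_force: 20.0
```

servo_tool:
  series:
    - [[0,-1,0,-0.006],[0,-1,0,-0.006],[0,-1,0,-0.006],[0,0,0,0],[0,0,0,0],[0,0,0,0],[0,0,0,0],[0,0,0,0],[0,0,0,0],[0,0,0,0]]

```text
t: 23.38
eef_pos: [0.6247, 0.0355, 0.1522]
ee_rot: [3.141, -0.0, 0.242]
force: [0.4, -0.0, 5.6]
width: 0.0115
gripper_force: 20.0
```

servo_tool:
  series:
    - [[0,-1,0,-0.006],[0,-1,0,-0.006],[0,-1,0,-0.006],[0,0,0,0],[0,0,0,0],[0,0,0,0],[0,0,0,0],[0,0,0,0],[0,0,0,0],[0,0,0,0]]

```text
t: 24.22
eef_pos: [0.6241, 0.0379, 0.1521]
ee_rot: [3.141, 0.0, 0.26]
force: [2.7, -5.1, 4.7]
width: 0.0118
gripper_force: 20.0
```

servo_tool:
  series:
    - [[0,-1,0,-0.006],[0,-1,0,-0.006],[0,-1,0,-0.006],[0,0,0,0],[0,0,0,0],[0,0,0,0],[0,0,0,0],[0,0,0,0],[0,0,0,0],[0,0,0,0]]

```text
t: 25.05
eef_pos: [0.6234, 0.0407, 0.1522]
ee_rot: [3.141, 0.0, 0.278]
force: [2.6, -6.0, 5.9]
width: 0.0116
gripper_force: 20.0
```

servo_tool:
  series:
    - [[0,-1,0,-0.006],[0,-1,0,-0.006],[0,-1,0,-0.006],[0,0,0,0],[0,0,0,0],[0,0,0,0],[0,0,0,0],[0,0,0,0],[0,0,0,0],[0,0,0,0]]

```text
t: 25.88
eef_pos: [0.6224, 0.0439, 0.1522]
ee_rot: [3.141, 0.0, 0.296]
force: [1.8, -3.9, 5.4]
width: 0.0118
gripper_force: 20.0
```

servo_tool:
  series:
    - [[0,-1,0,-0.006],[0,-1,0,-0.006],[0,0,0,0],[0,0,0,0],[0,0,0,0],[0,0,0,0],[0,0,0,0],[0,0,0,0],[0,0,0,0],[0,0,0,0]]

```text
t: 26.72
eef_pos: [0.6217, 0.0463, 0.1522]
ee_rot: [3.142, 0.0, 0.308]
force: [0.4, -2.1, 6.3]
width: 0.0116
gripper_force: 20.0
```

servo_tool:
  series:
    - [[0,-1,0,-0.006],[0,-1,0,-0.006],[0,0,0,0],[0,0,0,0],[0,0,0,0],[0,0,0,0],[0,0,0,0],[0,0,0,0],[0,0,0,0],[0,0,0,0]]

```text
t: 27.55
eef_pos: [0.621, 0.0485, 0.1522]
ee_rot: [-3.141, 0.0, 0.32]
force: [-0.1, -0.8, 6.9]
width: 0.0113
gripper_force: 20.0
```

servo_tool:
  series:
    - [[0,-0.5,0,-0.003],[0,-0.5,0,-0.003],[0,-0.5,0,-0.003],[0,0,0,0],[0,0,0,0],[0,0,0,0],[0,0,0,0],[0,0,0,0],[0,0,0,0],[0,0,0,0]]

```text
t: 28.38
eef_pos: [0.6205, 0.0498, 0.1522]
ee_rot: [-3.141, 0.0, 0.329]
force: [0.5, -1.6, 6.0]
width: 0.0114
gripper_force: 20.0
```

servo_tool:
  series:
    - [[0,-0.5,0,-0.003],[0,-0.5,0,-0.003],[0,0,0,0],[0,0,0,0],[0,0,0,0],[0,0,0,0],[0,0,0,0],[0,0,0,0],[0,0,0,0],[0,0,0,0]]

```text
t: 29.22
eef_pos: [0.6203, 0.0504, 0.1522]
ee_rot: [3.141, 0.0, 0.335]
force: [1.4, -1.8, 6.6]
width: 0.0116
gripper_force: 20.0
```

servo_tool:
  series:
    - [[0,-0.5,0,-0.003],[0,-0.5,0,-0.003],[0,0,0,0],[0,0,0,0],[0,0,0,0],[0,0,0,0],[0,0,0,0],[0,0,0,0],[0,0,0,0],[0,0,0,0]]

```text
t: 30.05
eef_pos: [0.6201, 0.051, 0.1522]
ee_rot: [3.141, 0.0, 0.341]
force: [3.0, -3.9, 5.6]
width: 0.0117
gripper_force: 20.0
```

servo_tool:
  series:
    - [[0,-0.5,0,-0.003],[0,-0.5,0,-0.003],[0,0,0,0],[0,0,0,0],[0,0,0,0],[0,0,0,0],[0,0,0,0],[0,0,0,0],[0,0,0,0],[0,0,0,0]]

```text
t: 30.88
eef_pos: [0.6199, 0.0516, 0.1522]
ee_rot: [3.141, 0.0, 0.347]
force: [2.6, -5.8, 4.2]
width: 0.0114
gripper_force: 20.0
```

servo_tool:
  series:
    - [[0,-0.5,0,-0.003],[0,-0.5,0,-0.003],[0,0,0,0],[0,0,0,0],[0,0,0,0],[0,0,0,0],[0,0,0,0],[0,0,0,0],[0,0,0,0],[0,0,0,0]]

```text
t: 31.72
eef_pos: [0.6197, 0.0522, 0.1522]
ee_rot: [3.14, 0.0, 0.353]
force: [2.9, -7.0, 4.4]
width: 0.0115
gripper_force: 20.0
```

servo_tool:
  series:
    - [[0,-0.5,0,-0.003],[0,-0.5,0,-0.003],[0,0,0,0],[0,0,0,0],[0,0,0,0],[0,0,0,0],[0,0,0,0],[0,0,0,0],[0,0,0,0],[0,0,0,0]]

```text
t: 32.55
eef_pos: [0.6195, 0.0527, 0.1522]
ee_rot: [3.14, 0.0, 0.358]
force: [4.6, -8.4, 4.0]
width: 0.0115
gripper_force: 20.0
```

servo_tool:
  series:
    - [[0,-0.5,0,-0.003],[0,-0.5,0,-0.003],[0,0,0,0],[0,0,0,0],[0,0,0,0],[0,0,0,0],[0,0,0,0],[0,0,0,0],[0,0,0,0],[0,0,0,0]]

```text
t: 33.38
eef_pos: [0.6194, 0.0532, 0.1522]
ee_rot: [3.139, 0.0, 0.364]
force: [6.1, -12.2, 3.2]
width: 0.0113
gripper_force: 20.0
```

servo_tool:
  series:
    - [[0,0.5,0,0.003],[0,0.5,0,0.003],[0,0.5,0,0.003],[0,0.5,0,0.003],[0,0.5,0,0.003],[0,0.5,0,0.003],[0,0.5,0,0.003],[0,0.5,0,0.003],[0,0,0,0],[0,0,0,0]]

```text
t: 34.22
eef_pos: [0.6199, 0.0516, 0.1522]
ee_rot: [-3.142, 0.0, 0.341]
force: [-0.2, -1.4, 5.4]
width: 0.0113
gripper_force: 20.0
```

servo_tool:
  series:
    - [[0,0,0,0],[0,0,0,0],[0,0,0,0],[0,0,0,0],[0,0,0,0],[0,0,0,0],[0,0,0,0],[0,0,0,0],[0,0,0,0],[0,0,0,0]]
  claw: 0.5

```text
t: 35.05
eef_pos: [0.62, 0.0517, 0.152]
ee_rot: [3.142, 0.0, 0.341]
force: [-0.2, 0.4, 0.8]
width: 0.0218
gripper_force: 0.0
```

servo_tool:
  series:
    - [[0,0,-5,0],[0,0,-8,0],[0,0,-10,0],[0,0,-12,0],[0,0,-15,0],[0,0,-20,0],[0,0,-20,0],[0,0,-20,0],[0,0,0,0],[0,0,0,0]]

```text
t: 35.88
eef_pos: [0.6208, 0.052, 0.2645]
ee_rot: [-3.142, -0.004, 0.341]
force: [-0.1, 0.2, -0.6]
width: 0.0222
gripper_force: 0.0
```

Run:
```python
from h import *
s=telemetry.get_state(); print(s['eef_pos'],s['force'],s['t'],s['ee_rot'][2])
im=eyes.grab_frame('scene')
for d in trace('scene','canister_mid')[:1]: print('can',fitcan('scene',d['mask'],(.546,-.339)))
im=wlook()
h=cv2.cvtColor(im,cv2.COLOR_RGB2HSV); m=((h[...,0]>15)&(h[...,0]<32)&(h[...,1]>150)&(h[...,2]>120)).astype(np.uint8)
n,l,st,ct=cv2.connectedComponentsWithStats(m)
for i in range(1,n):
    if st[i,4]>40: print(st[i],watz(st[i,0]+8.5,st[i,1]+st[i,3]-9,.198).round(4))
save('w4.png',im)
```

```text
[0.62080412 0.05195364 0.26454795] [-0.10097562  0.17198163 -0.5763206 ] 35.8833 0.34128732557907226
can (array([ 0.5398, -0.3346]), np.float64(0.052))
[275 198  16  32 339] [0.6232 0.0521 0.198 ]
[287 199  40  22 451] [0.6322 0.0464 0.198 ]
[332 249  11  54 345] [ 0.5821 -0.0096  0.198 ]
[223 267   3  21  43] [0.5665 0.0739 0.198 ]
[ 124  304  332   20 2259] [0.4986 0.1466 0.198 ]
```

servo_tool:
  series:
    - [[0,0,15,0],[0,0,20,0],[0,0,20,0],[0,0,20,0],[0,0,15,0],[0,0,12,0],[0,0,8,0],[0,1,0,0],[0,1,0,0],[0,1,0,0]]

```text
t: 36.87
eef_pos: [0.6216, 0.0489, 0.1527]
ee_rot: [3.141, -0.001, 0.341]
force: [0.5, -0.7, 0.7]
width: 0.0221
gripper_force: 0.0
```

servo_tool:
  series:
    - [[0,0.5,0,0],[0,0.5,0,0],[0,0.5,0,0],[0,0,0,0],[0,0,0,0],[0,0,0,0],[0,0,0,0],[0,0,0,0],[0,0,0,0],[0,0,0,0]]

```text
t: 37.7
eef_pos: [0.6215, 0.0475, 0.1519]
ee_rot: [-3.142, 0.0, 0.341]
force: [-0.4, 0.2, -0.5]
width: 0.0218
gripper_force: 0.0
```

servo_tool:
  series:
    - [[0,0.5,0,0],[0,0.5,0,0],[0,0,0,0],[0,0,0,0],[0,0,0,0],[0,0,0,0],[0,0,0,0],[0,0,0,0],[0,0,0,0],[0,0,0,0]]

```text
t: 38.53
eef_pos: [0.6219, 0.0466, 0.1519]
ee_rot: [-3.142, 0.0, 0.341]
force: [-0.1, 0.9, 1.0]
width: 0.0221
gripper_force: 0.8
```

servo_tool:
  series:
    - [[0,0.5,0,0],[0,0.5,0,0],[0,0,0,0],[0,0,0,0],[0,0,0,0],[0,0,0,0],[0,0,0,0],[0,0,0,0],[0,0,0,0],[0,0,0,0]]

```text
t: 39.37
eef_pos: [0.6222, 0.0457, 0.1519]
ee_rot: [-3.141, -0.0, 0.341]
force: [-0.2, 5.1, 0.1]
width: 0.0218
gripper_force: 2.5
```

servo_tool:
  series:
    - [[0,0.5,0,0],[0,0.5,0,0],[0,0,0,0],[0,0,0,0],[0,0,0,0],[0,0,0,0],[0,0,0,0],[0,0,0,0],[0,0,0,0],[0,0,0,0]]

```text
t: 40.2
eef_pos: [0.6225, 0.0451, 0.1519]
ee_rot: [-3.141, -0.0, 0.341]
force: [-2.3, 6.4, 0.8]
width: 0.0223
gripper_force: 3.4
```

The door resists a 6 N backward tug stiffly, so the catch holds it. I'll press it once more against the buffer with the other finger, then leave.

servo_tool:
  series:
    - [[0,-1,0,0],[0,-1,0,0],[0,-1,0,0],[0,-1,0,0],[0,-1.5,0,0],[0,-1.5,0,0],[0,-1,0,0],[0,-1,0,0],[0,-1,0,0],[0,0,0,0]]

```text
t: 41.03
eef_pos: [0.6192, 0.0542, 0.152]
ee_rot: [3.142, -0.0, 0.341]
force: [-0.1, -0.3, 0.1]
width: 0.0217
gripper_force: 0.0
```

servo_tool:
  series:
    - [[0,-0.5,0,0],[0,-0.5,0,0],[0,-0.5,0,0],[0,-0.5,0,0],[0,0,0,0],[0,0,0,0],[0,0,0,0],[0,0,0,0],[0,0,0,0],[0,0,0,0]]

```text
t: 41.87
eef_pos: [0.6186, 0.0558, 0.152]
ee_rot: [3.141, -0.0, 0.341]
force: [1.3, -4.5, -1.1]
width: 0.0219
gripper_force: 2.4
```

servo_tool:
  series:
    - [[0,-0.5,0,0],[0,-0.5,0,0],[0,-0.5,0,0],[0,0,0,0],[0,0,0,0],[0,0,0,0],[0,0,0,0],[0,0,0,0],[0,0,0,0],[0,0,0,0]]

```text
t: 42.7
eef_pos: [0.6183, 0.0568, 0.152]
ee_rot: [3.141, -0.0, 0.341]
force: [3.2, -6.6, -1.2]
width: 0.0222
gripper_force: 3.6
```

servo_tool:
  series:
    - [[0,-0.5,0,0],[0,-0.5,0,0],[0,0,0,0],[0,0,0,0],[0,0,0,0],[0,0,0,0],[0,0,0,0],[0,0,0,0],[0,0,0,0],[0,0,0,0]]

```text
t: 43.53
eef_pos: [0.6181, 0.0574, 0.152]
ee_rot: [3.14, 0.0, 0.341]
force: [4.9, -7.4, -3.0]
width: 0.0222
gripper_force: 4.6
```

servo_tool:
  series:
    - [[0,-0.5,0,0],[0,-0.5,0,0],[0,0,0,0],[0,0,0,0],[0,0,0,0],[0,0,0,0],[0,0,0,0],[0,0,0,0],[0,0,0,0],[0,0,0,0]]

```text
t: 44.37
eef_pos: [0.6179, 0.0579, 0.152]
ee_rot: [3.14, 0.0, 0.341]
force: [6.1, -10.3, -2.8]
width: 0.022
gripper_force: 5.7
```

servo_tool:
  series:
    - [[0,1,0,0],[0,1,0,0],[0,1,0,0],[0,1,0,0],[0,1,0,0],[0,1,0,0],[0,1,0,0],[0,0.5,0,0],[0,0,0,0],[0,0,0,0]]

```text
t: 45.2
eef_pos: [0.6199, 0.0522, 0.1519]
ee_rot: [-3.142, 0.0, 0.341]
force: [0.1, 0.7, -0.8]
width: 0.0221
gripper_force: 0.0
```

servo_tool:
  series:
    - [[0,0,-5,0],[0,0,-8,0],[0,0,-10,0],[0,0,-12,0],[0,0,-15,0],[0,0,-20,0],[0,0,-20,0],[0,0,-20,0],[0,0,0,0],[0,0,0,0]]

```text
t: 46.03
eef_pos: [0.6206, 0.0524, 0.2645]
ee_rot: [-3.142, -0.004, 0.341]
force: [-0.1, -0.7, -0.3]
width: 0.0221
gripper_force: 0.0
```

Run:
```python
from h import *
s=telemetry.get_state(); print(s['eef_pos'],s['force'],s['t'])
im=wlook()
h=cv2.cvtColor(im,cv2.COLOR_RGB2HSV); m=((h[...,0]>15)&(h[...,0]<32)&(h[...,1]>150)&(h[...,2]>120)).astype(np.uint8)
n,l,st,ct=cv2.connectedComponentsWithStats(m)
for i in range(1,n):
    if st[i,4]>200: print(st[i],watz(st[i,0]+8.5,st[i,1]+st[i,3]-9,.198).round(4))
```

```text
[0.62061799 0.05241662 0.26454824] [-0.1403953  -0.69551623 -0.2766804 ] 46.0333
[276 200  51  31 774] [0.6232 0.0517 0.198 ]
[332 249  11  54 344] [ 0.5823 -0.0097  0.198 ]
[ 126  304  332   20 2273] [0.4989 0.1461 0.198 ]
```

The door is at the stop, the gripper is clear and the canister is on the mat, so I'm handing in.

```bash
python3 -c "
from station import ticket; print(ticket.job_done())"
```

```text
the job is handed in; nothing more can be done
None
```

The job is handed in, with no verdict returned: the canister stands on the large cork mat, and the door rests against its stop, where the catch held it against a 6 N tug back (peak push about 13.5 N), with the gripper clear.

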